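# Fit the air filter and close up the airbox

## Task

Fit the panel air filter from the rack into the slot of the leaning airbox, pushed fully home with its tab outwards; then shut the cover completely, and then swing the clamp lever over and all the way down across the cover. Leave the blanking plate and everything else on the bench where it is.

Things in the scene. Friction and masses are not known exactly. Their poses are not given: they have to be found in the camera images.
- filter: the panel air filter: black frame with pale pleats, 80 (own x) x 14 (own y) x 60 mm (own z), with a centred black pull tab on top, 30 (x) x 10 (y) x 26 mm high (86 mm in all); about 0.12 kg. It stands upright in one of the rack's two bays. Origin: centre of its underside; z up through the tab. Same shape either way round
- rack: fixed aluminium rack, base 130 x 150 x 10 mm, with two bays for slabs, centred 40 mm either side of its middle along its y; each bay is 21 mm wide between two rails 110 mm long (along x) that reach 32 mm above the table; slabs stand on the base, 10 mm above the table. Origin: centre of its underside
- housing: the airbox: grey housing 140 x 110 x 80 mm on a fixed cradle, leaning 30 degrees so that its slotted face looks up and towards the robot. Origin: centre of the slot's mouth, in the face; z points out of the slot (30 degrees from vertical), x up the slope away from the robot, y along the hinge. The face spans x -60 to +80, y -55 to +55 mm
- slot_floor (a point): centre of the slot's floor, 60 mm below the mouth; axes as the housing's. The slot is 84 (x) x 17.5 (y) mm with a 3 mm chamfer at its mouth; it takes the filter tab up, until its shoulders are flush with the face and only the tab stands out
- cover_hinge (a point): on the cover's hinge axis (the housing's y direction), at (78, 0, 0) mm in the housing's frame, the upper end of the face; axes as the housing's. The cover is a black shallow cap, 136 mm from hinge to free edge, 110 mm wide, outer surface 36 mm above the face when shut, inner height 32 mm
- cover (a joint): angle of the black hinged cover (rad): 0 = shut on the face, 1.75 to 2.0 at the start = standing open. It stays where it is left (about 2 to 4 N at its free edge moves it)
- cover_edge (a point): middle of the cover's free edge, on its outer surface (136 mm from the hinge along the cover, 36 mm out)
- clamp (a joint): angle of the clamp lever (rad): 0 = down across the cover, about 2.3 to 2.55 = swung out to the side at the start. It turns about the housing's x direction through (-15, 82, 50) mm in the housing's frame, at the +y side; stays where it is left (about 2 N at the knob)
- clamp_knob (a point): centre of the black 24 mm ball knob at the end of the steel clamp lever. With the clamp down it is at (-15, -8, 70) mm in the housing's frame, 34 mm above the shut cover; it swings 92 mm from the lever's axis
- blank: plain aluminium blanking plate, 104 x 14 x 64 mm, two dark bolt heads, no tab; stands in the rack's other bay. Not to be used. Origin: centre of its underside
- spanner: steel spanner, 170 mm, lying flat between rack and airbox
- bearing: steel bearing ring, 52 mm across, 14 mm high, lying flat
- spray: spray can, 60 mm across, 190 mm high, red cap
- jar: jar, 76 mm across, 120 mm high
- mallet: mallet, 280 mm, wooden handle, lying flat
- driver: screwdriver, 200 mm, red handle, lying flat
- socket: dark steel socket, 28 mm across, 38 mm high, standing

How it is judged:
By the outcome, as a careful person would: the job done as asked, in the order asked, and still so for the second after the job is handed in, with the robot touching nothing.
It also fails if it takes over 72 s, if anything falls off the work surface, if the arm or the gripper's body presses on something with over 40 N, if the wrist force passes 120 N, or if a joint passes its speed limit or range.

## Robot

A 6-joint arm with a two-finger parallel gripper is mounted at the origin on the work surface. World frame = base frame: x ahead of the robot, y to its left, z up, the work surface at z = 0. Lengths are in m, angles in rad, forces in N, time in s.
With the tool pointing down it reaches from about 0.4 to 0.825 m from the base axis. Payload 7 kg.
Tool frame: the origin (TCP) lies at the very end of the fingers, on their centre line; the grasp point (between the pads) lies 19 mm behind it; z points along the fingers, x is the direction in which the jaws open and shut, and the axes are right-handed (so a half turn about z gives the same grasp; the last joint's range is limited). The gripper opens to 88 mm and grips with 3 to 60 N. Pads are 19 mm wide; open, the fingers measure 130 mm over their backs; the gripper's body (78 mm by 193 mm) begins 47 mm behind the grasp point.
Start: joints at [1.422, 0.359, 0.012, 0, -1.224, -0.288], TCP at [0.286, 0.612, 0.227] pointing down, gripper open.
Joint ranges: [-3.07, 3.07], [-1.43, 2.12], [-1.02, 1.25], [-3.03, 1.67], [-3.05, -0], [-3.03, 3.03]. Speed limits (rad/s): [2.39, 2.39, 3.01, 3.14, 3.14, 3.14].

## Interface

Orientations are given as [roll, pitch, yaw] about the fixed x, y, z axes, in that order (R = Rz(yaw) Ry(pitch) Rx(roll)).
In Python, from station import telemetry, grab_frame, arm, regions_of, pinpoint gives the robot as it stands. The module is installed in compiled form; this text tells all that it offers.
- The arm moves only by the shell command python3 -m inch 'ROWS' [FORCE]. ROWS is text: rows parted by semicolons, each of 7 numbers parted by spaces: the opening, from 0 (shut) to 1 (fully open), then the shift along the world's x, y, z in cm, then the turn, a rotation vector about the world's x, y, z in degrees. A call has 1 to 12 rows; each row is the pose to reach, as a shift and turn from the pose measured when the call began; what a row does not reach only later rows make up. A row lasts 1/8 s, in which the tool goes at most 62.5 mm and 10.7 degrees, less where a joint would pass 70% of its speed; a pose out of reach is approached as far as the arm can. A call with a gripper value outside its range is refused whole. The fingers move at their own pace and stop on an object; FORCE is the grip in N (left out, the last holds). Time passes only in rows, so rows that repeat a pose let the fingers close. It gives the time, the measured TCP pose, the force and the opening at its end, in the units of the state.
- telemetry.get_state(): the state, without advancing time (a new reading comes with each control period).
- grab_frame(name): name is "scene" or "top"; returns a dict with "pixels" (400x640x3 uint8, red, green, blue), "fx", "fy", "cx", "cy" (pixels), "dist_coeffs" ([k1, k2, p1, p2, k3] as OpenCV has them; the pictures are not rectified), "R" (3x3) and "t" (3): a world point X has camera coordinates R X + t. Camera axes: x right, y down, z forward; pixel columns grow to the right and rows downward; lengths in m; the calibration is good to about 2 mm. A picture is of the moment at which its call begins. There is no depth.
- arm.job_done(): hands the job in, once; it reports no verdict.
Trained networks look in the newest picture that a camera, given by its name, has taken for a name from the list of things; names that differ only in an ending like _2 or _b are one class to them, and where a whole thing is asked for, a point or a joint stands for the part that bears it (a point fixed in the world has none). Each returns a list of dicts, best first, with "p" (0 to 1); they miss things now and then, are a little off and sometimes report something else, mostly with a low value. They report only what shows in the picture. A call takes as long as a camera call.
- regions_of(camera, name): "pixels" (400x640 bool, what is visible of it) and "bbox" ([left, top, right, bottom] in pixels, round what is visible of it).
- pinpoint(camera, name): "location" ([column, row] in pixels: a listed point, or the origin of a listed thing).
The state is a dict: "t": time; "q": joint angles; "qd": joint speeds; "joint_efforts": joint torques, N m; "eef_pos": TCP position; "ee_rot": TCP orientation; "force": force on the tool from outside, world axes, zero at the start; "moment": the same for the moment, N m; "width": finger opening in m.
Only numpy, scipy, OpenCV 4.12 (cv2) and the standard library are available. Lean on these libraries where they do the work, as an engineer would, in place of code of your own. Each camera call takes 0.05 s, during which the arm holds its last target. There are 200 camera calls.

## Working session

There is one attempt and no reset: what is moved stays moved. The work goes in short steps, Python scripts to look and compute and a shell command to move; the robot and the scene stay as the last step left them, time stands still between calls to the robot, and variables do not carry over. Pictures are saved under pics/ and viewed, about 8 in all and at most 12, crops included, and the job is handed in when it is done.

```bash
mkdir -p pics; cat > h.py <<'E'
import numpy as np, cv2
from station import telemetry, grab_frame, arm, regions_of, pinpoint
from scipy.spatial.transform import Rotation as Ro
def cam(n):
    f=grab_frame(n); f['K']=np.array([[f['fx'],0,f['cx']],[0,f['fy'],f['cy']],[0,0,1]]); f['R']=np.array(f['R']); f['t']=np.array(f['t']); f['d']=np.array(f['dist_coeffs']); return f
def save(f,n,scale=1.25): cv2.imwrite('pics/'+n,cv2.resize(f['pixels'][:,:,::-1],None,fx=scale,fy=scale,interpolation=cv2.INTER_CUBIC))
def proj(f,X): return cv2.projectPoints(np.atleast_2d(np.array(X,float)),cv2.Rodrigues(f['R'])[0],f['t'],f['K'],f['d'])[0][:,0]
def ray(f,p):
    u=cv2.undistortPoints(np.array(p,float).reshape(1,1,2),f['K'],f['d'])[0,0]
    return -f['R'].T@f['t'], f['R'].T@np.array([u[0],u[1],1])
def atz(f,p,z):
    o,d=ray(f,p); return o+d*(z-o[2])/d[2]
def tri(fs,ps):
    A=np.zeros((3,3));b=np.zeros(3);L=[]
    for f,p in zip(fs,ps):
        o,d=ray(f,p); d=d/np.linalg.norm(d); P=np.eye(3)-np.outer(d,d); A+=P;b+=P@o;L.append((P,o))
    X=np.linalg.solve(A,b); return X,[1000*np.linalg.norm(P@(X-o)) for P,o in L]
E
python3 - <<'E'
from h import *
np.set_printoptions(precision=4,suppress=True)
F={n:cam(n) for n in('scene','top')}
for n in F: save(F[n],n+'0.png'); print(n,-F[n]['R'].T@F[n]['t'],F[n]['fx'])
for k in 'filter rack housing slot_floor cover_hinge cover_edge clamp_knob blank spanner spray jar bearing mallet driver socket'.split():
    P={n:pinpoint(n,k) for n in F}
    print(k,{n:[(np.round(q['location'],1).tolist(),round(q['p'],2)) for q in P[n][:2]] for n in P},end=' ')
    if all(P.values()): print(*tri([F[n] for n in F],[P[n][0]['location'] for n in F]))
    else: print()
print(telemetry.get_state())
E
```

```text
scene [ 0.8781 -0.5726  0.9142] 395.92986909888356
top [ 0.3648 -0.0346  1.5513] 455.3866624257818
filter {'scene': [([269.1, 285.2], 0.96)], 'top': [([387.7, 206.3], 0.53)]} [ 0.5614 -0.2869  0.0053] [np.float64(3.657871871964474), np.float64(3.657871871964485)]
rack {'scene': [([279.1, 271.9], 0.8)], 'top': [([375.6, 205.0], 0.75)]} [ 0.5646 -0.2454  0.0088] [np.float64(4.391648190261668), np.float64(4.391648190261424)]
housing {'scene': [([344.2, 141.2], 0.8)], 'top': [([263.8, 208.3], 0.88)]} [0.5393 0.1262 0.1294] [np.float64(0.5649000349158051), np.float64(0.5649000349158648)]
slot_floor {'scene': [], 'top': [([264.4, 204.0], 0.98)]} 
cover_hinge {'scene': [([363.6, 139.9], 0.81)], 'top': [([265.3, 189.1], 0.88)]} [0.5961 0.1199 0.1678] [np.float64(2.9180368996633876), np.float64(2.918036899663323)]
cover_edge {'scene': [([374.4, 103.8], 0.68), ([364.7, 138.7], 0.19)], 'top': [([259.9, 175.7], 0.81)]} [0.6129 0.1216 0.2949] [np.float64(2.648610908365114), np.float64(2.648610908365053)]
clamp_knob {'scene': [([370.7, 83.0], 0.62)], 'top': [([199.9, 215.8], 0.72)]} [0.5145 0.3149
[... 1259 characters left out ...]
078] [np.float64(81.22958802925727), np.float64(81.22958802925717)]
socket {'scene': [([296.3, 160.1], 0.64)], 'top': [([276.6, 259.8], 0.62), ([376.8, 206.1], 0.48)]} [ 0.3848  0.0981 -0.0083] [np.float64(6.359271424099806), np.float64(6.3592714240998545)]
{'t': 1.6, 'q': array([ 1.4221,  0.3586,  0.0119, -0.    , -1.2241, -0.2881]), 'qd': array([-0.0006, -0.0013, -0.0015, -0.0004,  0.0002,  0.0007]), 'joint_efforts': array([ -0.0002, -58.2394,  29.329 ,   7.0025,   0.0123,  -0.    ]), 'eef_pos': array([0.2855, 0.6116, 0.2266]), 'ee_rot': array([ 3.1416,  0.    , -2.0076]), 'force': array([ 0.1526, -1.1193, -0.9405]), 'moment': array([-0.0385, -0.0088,  0.0154]), 'width': 0.087881620525872}
```

```bash
python3 - <<'E'
import cv2,numpy as np
a=cv2.imread('pics/scene0.png');b=cv2.imread('pics/top0.png')
s=1.25
A=cv2.resize(a[int(60*s):int(360*s),int(220*s):int(470*s)],(400,480));
B=cv2.resize(b[int(130*s):int(280*s),int(170*s):int(420*s)],(800,480),interpolation=3)
cv2.imwrite('pics/a.png',cv2.resize(a[int(60*s):int(360*s),int(200*s):int(500*s)],(600,600),interpolation=3));cv2.imwrite('pics/b.png',B)
E
```

```text
(no output)
```

View pics/a.png

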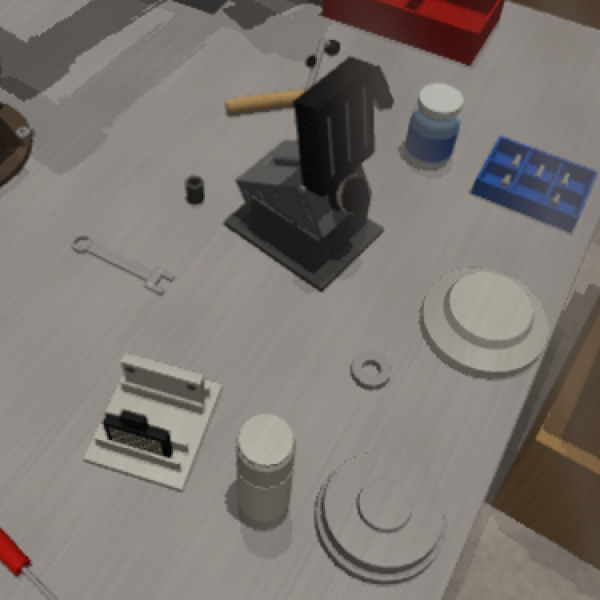

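View pics/b.png

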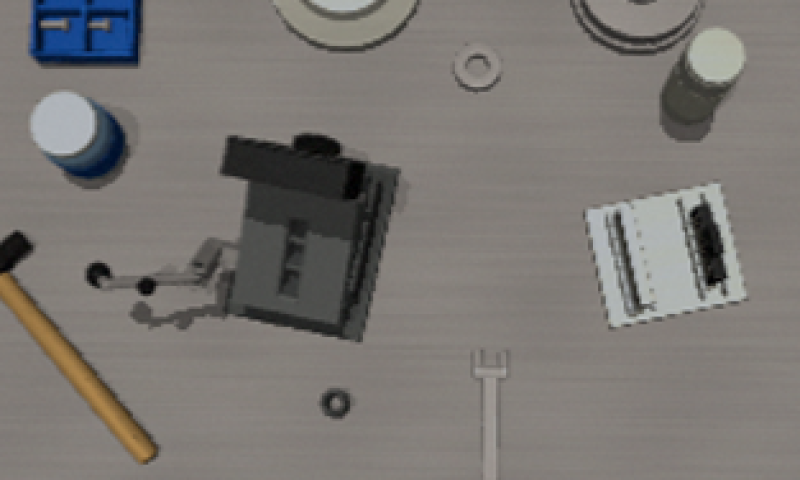

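```bash
cat >> h.py <<'E'
def grad(f,s):
    g=cv2.GaussianBlur(cv2.cvtColor(f['pixels'],cv2.COLOR_RGB2GRAY).astype(np.float32),(0,0),s)
    return np.hypot(cv2.Sobel(g,5,1,0),cv2.Sobel(g,5,0,1))
def poly(ps,closed=True,n=25):
    ps=np.array(ps,float); e=list(zip(ps,np.roll(ps,-1,0))) if closed else list(zip(ps[:-1],ps[1:]))
    return np.vstack([a+(b-a)*np.linspace(0,1,n)[:,None] for a,b in e])
def fit(terms,x0,pose,sig=(2.,1.2,.8),step=None):
    from scipy.optimize import minimize
    x=np.array(x0,float)
    for s in sig:
        G=[grad(f,s) for f,_ in terms]
        def c(v):
            R,t=pose(v); r=0
            for g,(f,P) in zip(G,terms):
                p=proj(f,P@R.T+t).astype(np.float32)
                r-=np.sqrt(cv2.remap(g,p[:,0].copy(),p[:,1].copy(),1)).mean()
            return r
        S=np.vstack([x]+[x+np.eye(len(x))[i]*step[i]*s/2 for i in range(len(x))])
        m=minimize(c,x,method='Nelder-Mead',options=dict(initial_simplex=S,xatol=1e-5,fatol=1e-5)); x=m.x
    return x,m.fun
def Rh(yaw): return (Ro.from_euler('z',yaw)*Ro.from_euler('y',-30,degrees=True)).as_matrix()
E
python3 - <<'E'
from h import *
np.set_printoptions(precision=4,suppress=True)
F={n:cam(n) for n in('scene','top')}
# rack
base=poly([[.065,.075,.01],[-.065,.075,.01],[-.065,-.075,.01],[.065,-.075,.01]])
pz=lambda v:(Ro.from_euler('z',v[2]).as_matrix(),np.array([v[0],v[1],0]))
for T in (['top'],['scene'],['top','scene']):
    print('rack',T,fit([(F[n],base) for n in T],[.563,-.247,.22],pz,step=[.01,.01,.1]))
slot=poly([[.042,.00875,0],[-.042,.00875,0],[-.042,-.00875,0],[.042,-.00875,0]])
face=poly([[.04,.055,0],[-.06,.055,0],[-.06,-.055,0],[.04,-.055,0]],False)
ph=lambda v:(Rh(v[3]),v[:3])
for T in ([('top',slot)],[('top',slot),('top',face)],[('top',slot),('top',face),('scene',face)]):
    print('housing',[t[0] for t in T],fit([(F[n],p) for n,p in T],[.5393,.1262,.1294,-.19],ph,step=[.01,.01,.01,.1]))
for n in ('rack','filter','blank','housing','cover','clamp'):
    for c in F:
        r=regions_of(c,n)
        if r:
            rr=r[0]; print(n,c,rr['bbox'],round(rr['p'],2),rr['pixels'].sum(),cv2.minAreaRect(np.argwhere(rr['pixels'])[:,::-1].astype(np.float32)))
E
```

```text
rack ['top'] (array([ 0.5549, -0.2493,  0.2179]), np.float64(-11.812170028686523))
rack ['scene'] (array([ 0.5544, -0.2529,  0.2265]), np.float64(-9.623324394226074))
rack ['top', 'scene'] (array([ 0.5545, -0.2512,  0.2273]), np.float64(-20.569721221923828))
housing ['top'] (array([ 0.5383,  0.1407,  0.0906, -0.2216]), np.float64(-8.218232154846191))
housing ['top', 'top'] (array([ 0.5345,  0.1373,  0.115 , -0.2028]), np.float64(-18.04354476928711))
housing ['top', 'top', 'scene'] (array([ 0.5339,  0.1366,  0.1208, -0.203 ]), np.float64(-28.104677200317383))
rack scene [242.8, 246.1, 308.0, 308.5] 0.62 1764 ((277.0517272949219, 270.6206970214844), (49.95204544067383, 59.422508239746094), 21.801410675048828)
rack top [351.8, 185.6, 405.4, 231.9] 0.72 1290 ((377.43243408203125, 209.40541076660156), (38.40438461303711, 44.75423049926758), 77.6609115600586)
filter scene [250.8, 265.6, 285.4, 287.3] 0.94 498 ((269.0999755859375, 275.20001220703125), (36.99864196777344, 17.39252471923828), 18.43494987487793)
filter top [384.4, 192.4, 397.7, 219.9] 0.7 171 ((390.98077392578125, 205.90386962
[... 505 characters left out ...]
.963756561279297)
housing top [201.5, 171.2, 282.4, 232.0] 0.79 2431 ((241.013916015625, 196.54261779785156), (84.2098617553711, 57.0755729675293), 8.45502758026123)
cover scene [349.9, 87.3, 388.9, 158.3] 0.75 2130 ((367.0, 123.0), (68.0, 40.0), 90.0)
cover top [236.1, 170.0, 285.9, 193.9] 0.71 567 ((260.826904296875, 181.8653564453125), (44.32223892211914, 13.139780044555664), 11.309932708740234)
clamp scene [353.2, 78.5, 366.8, 102.2] 0.59 141 ((358.58734130859375, 89.655029296875), (9.67247486114502, 25.18581771850586), 37.405357360839844)
clamp top [197.8, 212.7, 223.9, 218.5] 0.57 104 ((209.70184326171875, 217.18661499023438), (26.031810760498047, 5.944981098175049), 7.765166282653809)
```

```bash
python3 - <<'E'
from h import *
np.set_printoptions(precision=4,suppress=True)
F={n:cam(n) for n in('scene','top')}
fb=poly([[.04,.007,.07],[-.04,.007,.07],[-.04,-.007,.07],[.04,-.007,.07]]); ft=poly([[.015,.005,.096],[-.015,.005,.096],[-.015,-.005,.096],[.015,-.005,.096]])
pz=lambda v:(Ro.from_euler('z',v[2]).as_matrix(),np.array([v[0],v[1],0]))
x,m=fit([(F['top'],fb),(F['scene'],fb),(F['scene'],ft),(F['top'],ft)],[.563,-.289,.225],pz,step=[.01,.006,.05]);print('filter',x,m)
slot=poly([[.042,.00875,0],[-.042,.00875,0],[-.042,-.00875,0],[.042,-.00875,0]])
face=poly([[.04,.055,0],[-.06,.055,0],[-.06,-.055,0],[.04,-.055,0]],False)
out=[]
k=8
for c,(u0,v0,w,h) in (('top',(225,165,65,72)),('scene',(312,80,85,105))):
    s=560/h; im=cv2.resize(F[c]['pixels'][v0:v0+h,u0:u0+w,::-1],None,fx=s,fy=s,interpolation=cv2.INTER_CUBIC)
    im=np.clip(im.astype(float)*1.8,0,255).astype(np.uint8)
    for v,col in (([.534,.1366,.1208,-.203],(0,255,0)),([.5393,.1262,.1294,-.203],(0,0,255))):
        for P in (slot,face):
            for q in proj(F[c],P@Rh(v[3]).T+np.array(v[:3])): cv2.circle(im,tuple(int(z) for z in ((q+.5-[u0,v0])*s)),1,col,-1)
    out.append(im[:,:400])
cv2.imwrite('pics/ov1.png',np.hstack(out)); print(np.hstack(out).shape)
E
```

```text
filter [ 0.5617 -0.2869  0.288 ] -59.087554931640625
(560, 800, 3)
```

View pics/ov1.png

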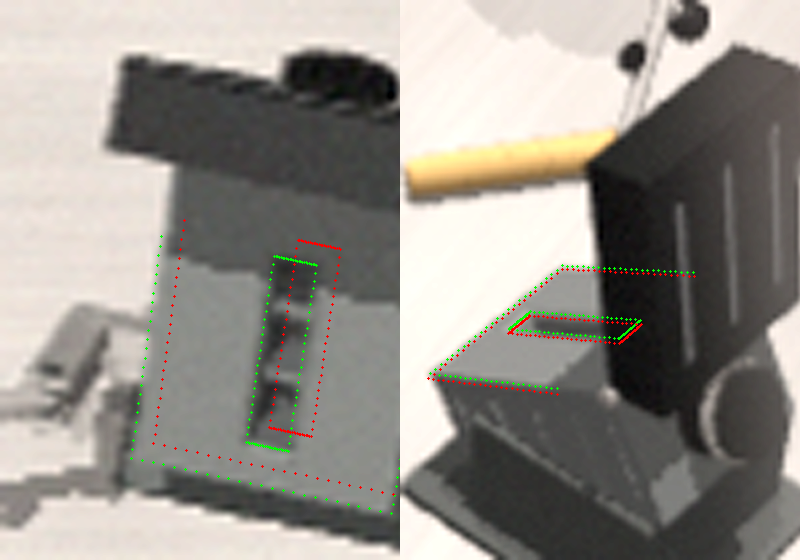

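```bash
python3 -m inch '1 0 0 6 0 0 0;1 5 -12 8 0 0 5;1 12 -30 8 0 0 15;1 12 -30 8 0 0 15;1 12 -30 8 0 0 15;1 27.6 -89.9 8 0 0 38.8;1 27.6 -89.9 8 0 0 38.8;1 27.6 -89.9 8 0 0 38.8;1 27.6 -89.9 8 0 0 38.8;1 27.6 -89.9 8 0 0 38.8;1 27.6 -89.9 8 0 0 38.8;1 27.6 -89.9 8 0 0 38.8'
```

```text
t: 3.9
eef_pos: [0.4937, -0.041, 0.306]
ee_rot: [-3.14, 0.0, -1.33]
force: [1.3, 0.7, 0.8]
width: 0.0876
```

```bash
python3 -m inch '1 6.8 -24.6 0 0 0 0;1 6.8 -24.6 0 0 0 0;1 6.8 -24.6 0 0 0 0;1 6.8 -24.6 0 0 0 0;1 6.8 -24.6 -13 0 0 0;1 6.8 -24.6 -13 0 0 0;1 6.8 -24.6 -13 0 0 0;1 6.8 -24.6 -13 0 0 0'; python3 - <<'E'
from h import *
np.set_printoptions(precision=4,suppress=True)
F={n:cam(n) for n in('scene','top')}
s=telemetry.get_state();print(s['eef_pos'],s['ee_rot'],s['q'])
X=np.array(s['eef_pos']);R=Ro.from_euler('xyz',s['ee_rot']).as_matrix()
out=[]
for c,(u0,v0,w,h) in (('top',(355,170,70,70)),('scene',(230,220,80,80))):
    k=400/h; im=cv2.resize(F[c]['pixels'][v0:v0+h,u0:u0+w,::-1],(400,400),interpolation=3)
    k=np.array([400/w,400/h])
    for P,col in (([X,X+R@[.044,0,0],X-R@[.044,0,0]],(0,255,0)),):
        for q in proj(F[c],P): cv2.circle(im,tuple(int(z) for z in ((q+.5-[u0,v0])*k)),3,col,-1)
    pz=Ro.from_euler('z',.25).as_matrix()
    for q in proj(F[c],poly([[.015,.005,.096],[-.015,.005,.096],[-.015,-.005,.096],[.015,-.005,.096]])@pz.T+[.5617,-.2869,0]): cv2.circle(im,tuple(int(z) for z in ((q+.5-[u0,v0])*k)),1,(0,0,255),-1)
    out.append(im)
cv2.imwrite('pics/ov2.png',np.hstack(out))
E
```

```text
t: 4.9
eef_pos: [0.5627, -0.2873, 0.178]
ee_rot: [-3.139, -0.002, -1.329]
force: [-0.1, 0.1, 0.4]
width: 0.0878
[ 0.5636 -0.2872  0.1794] [-3.1362 -0.0026 -1.3291] [-0.1631  0.3187 -0.158   0.0003 -1.0881  1.9755]
```

View pics/ov2.png

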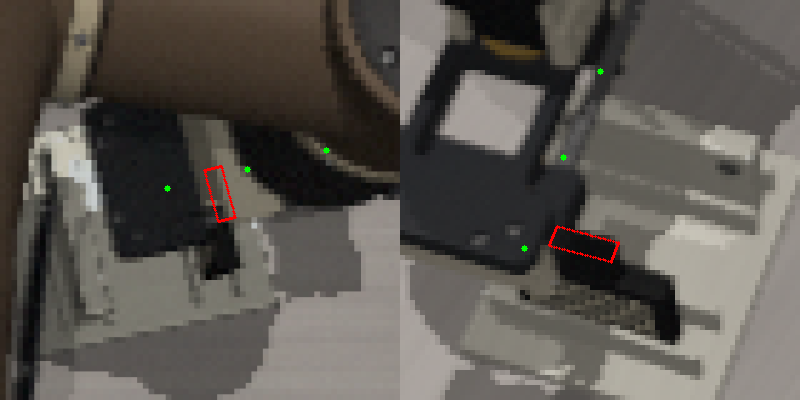

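```bash
python3 -m inch '1 -0.1 0 -5 0 0 0;1 -0.1 0 -8.5 0 0 0;1 -0.1 0 -10.1 0 0 0;1 -0.1 0 -10.1 0 0 0;0.1 -0.1 0 -10.1 0 0 0;0 -0.1 0 -10.1 0 0 0;0 -0.1 0 -10.1 0 0 0;0 -0.1 0 -10.1 0 0 0;0 -0.1 0 -10.1 0 0 0' 30
```

```text
t: 6.12
eef_pos: [0.5625, -0.2873, 0.0785]
ee_rot: [-3.136, -0.003, -1.329]
force: [-0.4, -0.8, 0.2]
width: 0.0433
```

```bash
python3 -m inch '0 0 0 0 0 0 0;0 0 0 0 0 0 0;0 0 0 0 0 0 0;0 0 0 0 0 0 0;0 0 0 0 0 0 0;0 0 0 0 0 0 0'
```

```text
t: 6.88
eef_pos: [0.5625, -0.2872, 0.0784]
ee_rot: [-3.136, -0.003, -1.329]
force: [-0.1, 0.3, -0.8]
width: 0.0097
```

```bash
cat >> h.py <<'E'
H=np.array([.534,.1366,.1208]);HY=-.203
def plan(p,yaw=None,tilt=None,Rt=None):
    s=telemetry.get_state(); R=Ro.from_euler('xyz',s['ee_rot'])
    Rt=Rt if Rt is not None else np.column_stack([-Rh(HY)[:,1],-Rh(HY)[:,0],-Rh(HY)[:,2]])
    print('shift cm',np.round((p-s['eef_pos'])*100,2),'rotvec deg',np.round((Ro.from_matrix(Rt)*R.inv()).as_rotvec(degrees=True),1))
E
python3 - <<'E'
from h import *
plan(H+Rh(HY)@[0,0,.128])
E
python3 -m inch '0 0 0 5 0 0 0;0 0 0 11 0 0 0;0 0 0 17 0 0 0;0 0 0 20 0 0 0;0 0 0 20 0 0 0'
```

```text
shift cm [-9.12 43.67 15.33] rotvec deg [  0.7 -29.9 -24.9]
t: 7.5
eef_pos: [0.5636, -0.2876, 0.2817]
ee_rot: [-3.131, -0.005, -1.329]
force: [-0.2, 0.1, -1.2]
width: 0.0095
```

```bash
python3 -m inch '0 -2 6 1 0.2 -7 -6;0 -4 12 2 0.4 -15 -12;0 -6 18 2 0.5 -22 -18;0 -8 24 2 0.7 -29.9 -24.9;0 -9.2 30 2 0.7 -29.9 -24.9;0 -9.2 36 2 0.7 -29.9 -24.9;0 -9.2 40 2 0.7 -29.9 -24.9;0 -9.2 43.7 0 0.7 -29.9 -24.9;0 -9.2 43.7 -5 0.7 -29.9 -24.9;0 -9.2 43.7 -5 0.7 -29.9 -24.9;0 -9.2 43.7 -5 0.7 -29.9 -24.9;0 -9.2 43.7 -5 0.7 -29.9 -24.9'; cat > look.py <<'E'
from h import *
import sys
np.set_printoptions(precision=4,suppress=True)
F={n:cam(n) for n in('scene','top')}
s=telemetry.get_state();X=np.array(s['eef_pos']);R=Ro.from_euler('xyz',s['ee_rot']).as_matrix();print(X,s['q'],s['width'],Rh(HY).T@(X-H))
tool=lambda P:np.array(P)@R.T+X
fil=poly([[.007,.04,.0084],[.007,-.04,.0084],[.007,-.04,.0684],[.007,.04,.0684]])
fil2=fil*[-1,1,1]
slot=poly([[.042,.00875,0],[-.042,.00875,0],[-.042,-.00875,0],[.042,-.00875,0]])@Rh(HY).T+H
face=poly([[.078,.055,0],[-.06,.055,0],[-.06,-.055,0],[.078,-.055,0]],False)@Rh(HY).T+H
out=[]
for c,(u0,v0,w,h) in (('top',(215,160,90,90)),('scene',(310,75,90,120))):
    W=int(560*w/h) if c=='scene' else 380; k=np.array([W/w,560/h if c=='scene' else 380/h]); 
    im=cv2.resize(F[c]['pixels'][v0:v0+h,u0:u0+w,::-1],(W,int(k[1]*h)),interpolation=3)
    im=np.clip(im.astype(float)*1.8,0,255).astype(np.uint8)
    L=[(slot,(0,255,0)),(face,(0,255,0))]
    if len(sys.argv)>2: L+=[(tool(fil),(0,0,255)),(tool(fil2),(255,0,255))]
    for P,col in L:
        for q in proj(F[c],P): cv2.circle(im,tuple(int(z) for z in ((q+.5-[u0,v0])*k)),1,col,-1)
    out.append(cv2.copyMakeBorder(im,0,560-im.shape[0],0,0,0))
cv2.imwrite('pics/'+sys.argv[1],np.hstack(out))
E
python3 look.py l1.png f
```

```text
t: 9.0
eef_pos: [0.4716, 0.1489, 0.2318]
ee_rot: [-2.614, -0.003, -1.776]
force: [-0.2, -0.8, -0.6]
width: 0.01
[0.4718 0.149  0.2324] [ 0.9989 -0.1848 -0.9648  0.7681 -0.7453 -0.1995] 0.009596686616457992 [ 0.0008 -0.0004  0.1284]
```

View pics/l1.png

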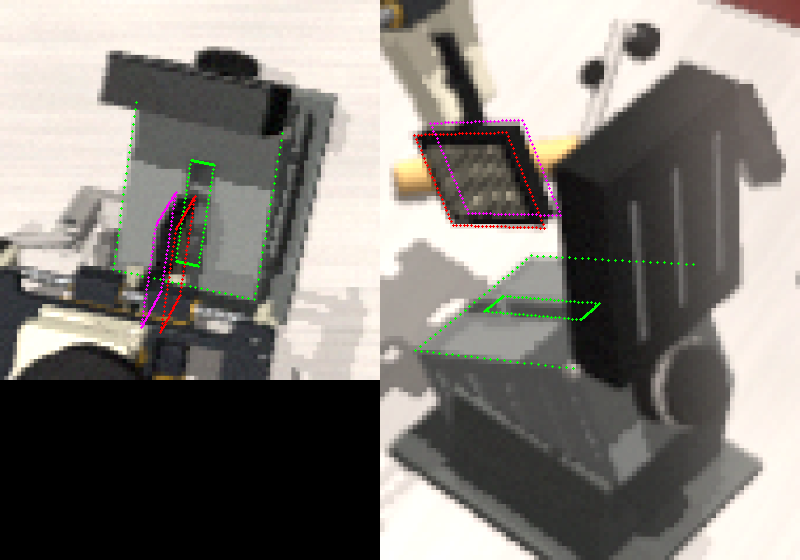

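```bash
python3 -m inch '0 1.22 -0.25 -2.2 0 0 0;0 2.2 -0.45 -3.9 0 0 0;0 2.7 -0.55 -4.75 0 0 0;0 2.7 -0.55 -4.75 0 0 0';  python3 -m inch '0 0.25 -0.05 -0.43 0 0 0;0 0.5 -0.1 -0.87 0 0 0;0 0.5 -0.1 -0.87 0 0 0'; python3 look.py l2.png f
```

```text
t: 9.6
eef_pos: [0.5019, 0.1448, 0.1902]
ee_rot: [-2.62, -0.005, -1.78]
force: [-0.4, 0.3, -0.3]
width: 0.0096
t: 9.98
eef_pos: [0.5083, 0.1448, 0.1839]
ee_rot: [-2.624, -0.006, -1.781]
force: [-1.0, -0.1, -0.6]
width: 0.0101
[0.5082 0.1447 0.1839] [ 0.8164 -0.0637 -1.0161  0.9591 -0.5472 -0.2737] 0.009572229330180957 [0.0082 0.0028 0.0681]
```

View pics/l2.png

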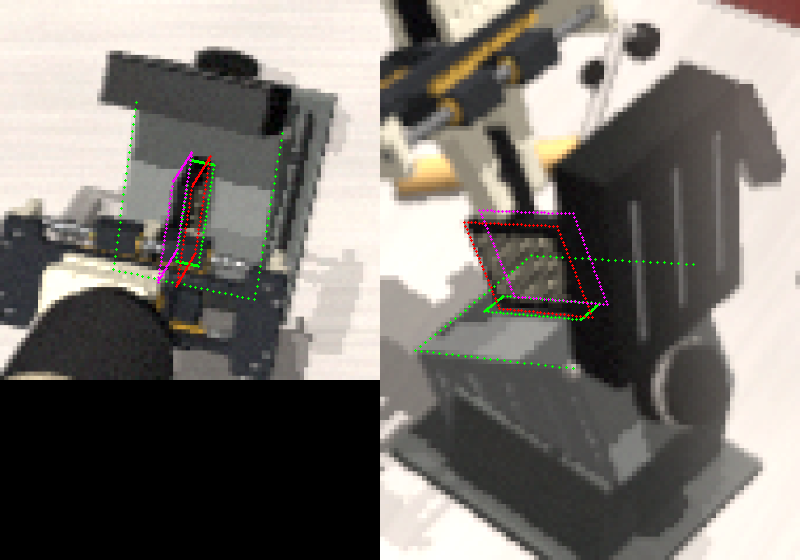

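```bash
python3 -m inch '0 -1.5 0 2 0 0 0;0 -3 0.4 4.8 0 0 0;0 -3 0.4 6 0 0 0;0 -3 0.4 6 0 0 0' ; cat >> h.py <<'E'
def fk(q,p,s4=1,s6=1):
    h,a1,L2,a3,L3,Lt,d,w=p
    from numpy import sin,cos
    e=Ro.from_euler
    R1=e('z',q[0]); R2=R1*e('y',q[1]); R3=R2*e('y',-q[2])     # forearm along +x at zero
    R4=R3*e('x',s4*q[3]); R5=R4*e('y',-q[4]); R6=R5*e('x',s6*q[5])
    x=R1.apply([a1,d,h])+R2.apply([0,0,L2])+R3.apply([L3,0,a3])+R5.apply([Lt,0,w])
    return x,R6
D=[([1.4221,.3586,.0119,0,-1.2241,-.2881],[.2855,.6116,.2266],[3.1416,0,-2.0076]),
([-.1631,.3187,-.158,.0003,-1.0881,1.9755],[.5636,-.2872,.1794],[-3.1362,-.0026,-1.3291]),
([.9989,-.1848,-.9648,.7681,-.7453,-.1995],[.4718,.149,.2324],[-2.614,-.003,-1.776]),
([.8164,-.0637,-1.0161,.9591,-.5472,-.2737],[.5082,.1447,.1839],[-2.624,-.006,-1.781])]
E
python3 - <<'E'
from h import *
from scipy.optimize import least_squares
np.set_printoptions(precision=4,suppress=True)
s=telemetry.get_state(); D.append((list(s['q']),list(s['eef_pos']),list(s['ee_rot']))); print(D[-1])
for s4 in(1,-1):
  for s6 in (1,-1):
    # tool orientation const
    Cs=[(fk(q,np.zeros(8),s4,s6)[1].inv()*Ro.from_euler('xyz',r)).as_rotvec(degrees=True) for q,_,r in D]
    print(s4,s6,np.array(Cs))
    r=least_squares(lambda p:np.r_[np.ravel([fk(q,p,s4,s6)[0]-x for q,x,_ in D]),1e-4*(p-[.3,0,.4,0,.4,.25,-.19,0])],[.3,0,.4,0,.4,.25,-.19,0])
    print(r.x,np.abs(r.fun[:15]).max())
E
```

```text
t: 10.58
eef_pos: [0.4785, 0.1497, 0.2448]
ee_rot: [-2.623, -0.004, -1.78]
force: [0.4, 0.7, -1.8]
width: 0.0095
([np.float64(0.9929421069938241), np.float64(-0.18085672346437454), np.float64(-0.9174363427772284), np.float64(0.7226609626695235), np.float64(-0.7763183560695908), np.float64(-0.1425169811861158)], [np.float64(0.4785107393468818), np.float64(0.14970604074270658), np.float64(0.244766204606771)], [np.float64(-2.6231653576039817), np.float64(-0.003902607072328479), np.float64(-1.7797601959136746)])
1 1 [[ 25.8644  87.2757  25.8637]
 [ 99.8954  42.8158  99.9532]
 [ 10.7327  76.767  -78.8822]
 [ -8.9011  71.91   -91.4904]
 [  9.7685  76.9007 -78.2792]]
[-0.6365  0.5735  0.4649  0.0882 -0.084  -0.3009 -0.196  -0.0591] 0.043081934093693736
1 -1 [[   0.0006   89.9998    0.    ]
 [  -0.0209   90.0277   -0.0007]
 [  -4.6496   59.4993  -92.3568]
 [ -28.4665   45.2264 -109.2676]
 [  -1.2508   64.8802  -88.2417]]
[-0.6365  0.5735  0.4649  0.0882 -0.084  -0.3009 -0.196  -0.0591] 0.043081934093693736
-1 1 [[25.8644 87.2757 25.8637]
 [99.9348 42.8038 99.9348]
 [17.8246 88.7592 17.9193]
 [24.5936 87.5396 24.5835]
 [12.8187 89.3352 12.8187]]
[ 0.1087  0.1139  0.5756  0.0759  0.1324  0.4595 -0.1895  0.1681] 0.024203290053798565
-1 -1 [[ 0.0006 89.9998  0.    ]
 [ 0.0011 89.9997  0.0024]
 [-0.1018 90.0645 -0.0262]
 [ 0.0163 89.998   0.0068]
 [-0.     90.     -0.    ]]
[ 0.1087  0.1139  0.5756  0.0759  0.1324  0.4595 -0.1895  0.1681] 0.024203290053798565
```

```bash
cat >> h.py <<'E'
def fk(q,p):
    h,a1,L2,a3,L3,Lt,d,w,y4,z4=p
    e=Ro.from_euler
    R1=e('z',q[0]); R2=R1*e('y',q[1]); R3=R2*e('y',-q[2]); R4=R3*e('x',-q[3]); R5=R4*e('y',-q[4]); R6=R5*e('x',-q[5])
    return R1.apply([a1,d,h])+R2.apply([0,0,L2])+R3.apply([L3,0,a3])+R4.apply([0,y4,z4])+R5.apply([Lt,0,w]),R6*e('y',np.pi/2)
D.append(([0.99294,-0.18086,-0.91744,0.72266,-0.77632,-0.14252],[0.47851,0.14971,0.24477],[-2.62317,-.0039,-1.77976]))
P0=np.array([.3,0,.4,0,.4,.25,0,0,-.19,0])
def calib(D):
    from scipy.optimize import least_squares
    return least_squares(lambda p:np.r_[np.ravel([fk(q,p)[0]-x for q,x,_ in D]),1e-3*(p-P0)],P0)
E
python3 - <<'E'
from h import *
np.set_printoptions(precision=4,suppress=True)
r=calib(D);print(r.x,r.fun[:15].reshape(5,3))
E
```

```text
[ 0.1965 -0.0032  0.6013  0.0041  0.4639  0.3756 -0.      0.0029 -0.1917
 -0.0039] [[ 0.  0.  0.]
 [-0.  0.  0.]
 [-0. -0. -0.]
 [ 0.  0.  0.]
 [ 0.  0.  0.]]
```

```bash
cat >> h.py <<'E'
PK=np.array([0.1965,-0.0032,0.6013,0.0041,0.4639,0.3756,0,0.0029,-0.1917,-0.0039])
PK=calib(D).x
LO=np.array([-3.07,-1.43,-1.02,-3.03,-3.05,-3.03]);HI=np.array([3.07,2.12,1.25,1.67,0,3.03])
def ik(x,R,n=40,seed=0,first=None):
    from scipy.optimize import least_squares
    rng=np.random.default_rng(seed);S=[]
    for i in range(n):
        q0=first if (first is not None and i==0) else rng.uniform(LO,HI)
        def f(q):
            a,b=fk(q,PK); return np.r_[(a-x)*5,(R.inv()*b).as_rotvec()]
        r=least_squares(f,q0,bounds=(LO-1e-6,HI+1e-6),max_nfev=80)
        if r.cost<1e-8 and not any(np.abs(r.x-s).max()<.05 for s in S): S.append(r.x)
    return S
def Rtool(beta,yaw=None,flip=False):
    "tool leaning beta deg (30 = along slot), jaw along housing y"
    yaw=HY if yaw is None else yaw
    A=Ro.from_euler('z',yaw)*Ro.from_euler('y',-beta,degrees=True); M=A.as_matrix()
    M=np.column_stack([-M[:,1],-M[:,0],-M[:,2]])
    return Ro.from_matrix(M)*Ro.from_euler('z',np.pi if flip else 0)
E
python3 - <<'E'
from h import *
np.set_printoptions(precision=3,suppress=True)
for beta in (0,10,15,20,25,30):
    for d in (.075,.013):   # tab grasp point height above face
        g=H+Rh(HY)@[0,0,d+.005]
        R=Rtool(beta); tcp=g+R.apply([0,0,.012])
        print(beta,d,*ik(tcp,R,25))
E
```

```text
0 0.075 [ 0.666  0.135 -0.406 -0.    -1.03   0.702]
0 0.013 [ 0.619  0.234 -0.418  0.    -0.918  0.749]
10 0.075 [ 0.77   0.046 -0.6    0.195 -0.836  0.473]
10 0.013 [ 0.711  0.152 -0.628  0.216 -0.695  0.498]
15 0.075 [ 0.818  0.006 -0.709  0.332 -0.744  0.317]
15 0.013 [ 0.745  0.116 -0.753  0.392 -0.583  0.307]
20 0.075 [ 0.851 -0.029 -0.825  0.506 -0.66   0.132]
20 0.013 [ 0.744  0.084 -0.891  0.654 -0.474  0.055]
25 0.075 [ 0.854 -0.057 -0.941  0.727 -0.587 -0.08 ]
25 0.013
30 0.075
30 0.013
```

```bash
python3 - <<'E'
from h import *
np.set_printoptions(precision=3,suppress=True)
plan(np.array([.5625,-.2872,.2]),Rt=Ro.from_euler('xyz',[-3.136,-.003,-1.329]).as_matrix())
R=Rtool(-15,yaw=-1.329+np.pi/2)
for z in (.1,.3):
    for s in ik(np.array([.56,-.287,z]),R,25): print(z,s)
plan(np.array([.5625,-.2872,.2]),Rt=R.as_matrix())
E
```

```text
shift cm [  8.4  -43.69  -4.48] rotvec deg [-0.4 29.6 25.2]
0.1 [-0.109  0.51  -0.119  0.096 -1.19   1.875]
0.3 [-0.108  0.382  0.148  0.089 -1.583  1.911]
shift cm [  8.4  -43.69  -4.48] rotvec deg [-0.5 45.1 24.4]
```

```bash
python3 -m inch '0 0 -4 3 0 5 4;0 1 -9 4 0 11 9;0 2 -15 4 -0.2 17 14;0 4 -21 3 -0.3 23 20;0 6 -27 2 -0.4 29.6 25.2;0 8 -33 2 -0.4 29.6 25.2;0 8.4 -39 1 -0.4 29.6 25.2;0 8.4 -43.7 0 -0.4 29.6 25.2;0 8.4 -43.7 -2 -0.4 29.6 25.2;0 8.4 -43.7 -4.5 -0.4 29.6 25.2;0 8.4 -43.7 -4.5 -0.4 29.6 25.2;0 8.4 -43.7 -4.5 -0.4 29.6 25.2'; python3 - <<'E'
from h import *
plan(np.array([.5625,-.2872,.0784]),Rt=Ro.from_euler('xyz',[-3.136,-.003,-1.329]).as_matrix())
E
```

```text
t: 12.08
eef_pos: [0.562, -0.2883, 0.1986]
ee_rot: [-3.138, -0.002, -1.33]
force: [0.2, 0.2, 0.7]
width: 0.0097
shift cm [  0.05   0.11 -12.02] rotvec deg [-0.  -0.1  0.1]
```

```bash
python3 -m inch '0 0.05 0.1 -3 0 0 0;0 0.05 0.1 -7 0 0 0;0 0.05 0.1 -9.5 0 0 0;0 0.05 0.1 -11 0 0 0;0 0.05 0.1 -11.9 0 0 0;0 0.05 0.1 -11.9 0 0 0'; python3 -m inch '0 0 0 0 0 0 0;0.4 0 0 0 0 0 0;0.4 0 0 0 0 0 0;0.4 0 0 0 0 0 0;0.4 0 0 0 0 0 0'; python3 - <<'E'
from h import *
c,s=np.cos(.242),np.sin(.242)
plan(np.array([.5625-.0026*c,-.2872-.0026*s,.0765]),Rt=Rtool(-15,yaw=-1.329+np.pi/2).as_matrix())
E
```

```text
t: 12.82
eef_pos: [0.5628, -0.2872, 0.08]
ee_rot: [-3.137, -0.003, -1.33]
force: [0.7, 0.9, -0.1]
width: 0.0097
t: 13.45
eef_pos: [0.5628, -0.2872, 0.08]
ee_rot: [-3.137, -0.003, -1.33]
force: [-0.3, 0.2, -0.6]
width: 0.0342
shift cm [-0.28 -0.06 -0.35] rotvec deg [-3.5 14.8  0. ]
```

```bash
python3 -m inch '0.4 -0.1 0 0.4 -1.8 7.5 0;0.4 -0.28 -0.06 0 -3.5 14.8 0;0.4 -0.28 -0.06 -0.35 -3.5 14.8 0;0.4 -0.28 -0.06 -0.35 -3.5 14.8 0;0 -0.28 -0.06 -0.35 -3.5 14.8 0;0 -0.28 -0.06 -0.35 -3.5 14.8 0;0 -0.28 -0.06 -0.35 -3.5 14.8 0;0 -0.28 -0.06 -0.35 -3.5 14.8 0;0 -0.28 -0.06 -0.35 -3.5 14.8 0;0 -0.28 -0.06 -0.35 -3.5 14.8 0' 30; python3 -m inch '0 0 0 5 0 0 0;0 0 0 11 0 0 0;0 0 0 17 0 0 0;0 0 0 20 0 0 0;0 0 0 20 0 0 0'; python3 - <<'E'
from h import *
R=Rtool(15)
# filter frame in tool at grasp: filter origin (.5628,-.2872,.010) up to small err
Rg=Rtool(-15,yaw=-1.329+np.pi/2); x=np.array([.5628-.0028,-.2872-.0006,.0765])
fo=Rg.inv().apply(np.array([.5628,-.2872,.010])-x); print('filter origin in tool',fo)
for gap in (.06,): 
    o=H+Rh(HY)@[0,0,gap]; plan(o-R.apply(fo),Rt=R.as_matrix())
E
```

```text
t: 14.7
eef_pos: [0.56, -0.288, 0.0771]
ee_rot: [2.88, -0.001, -1.329]
force: [-1.0, -0.6, 6.1]
width: 0.0097
t: 15.32
eef_pos: [0.5612, -0.2881, 0.2796]
ee_rot: [2.885, -0.003, -1.329]
force: [0.2, 0.2, -1.3]
width: 0.0099
filter origin in tool [ 8.79061810e-05 -1.99761535e-02  6.34932718e-02]
shift cm [-9.16 43.81 -5.07] rotvec deg [  0.7 -29.9 -24.9]
```

```bash
python3 -m inch '0 -2 6 1 0.2 -7 -6;0 -4 12 2 0.4 -15 -12;0 -6 18 2 0.5 -22 -18;0 -8 24 2 0.7 -29.9 -24.9;0 -9.2 30 2 0.7 -29.9 -24.9;0 -9.2 36 2 0.7 -29.9 -24.9;0 -9.2 40 2 0.7 -29.9 -24.9;0 -9.2 43.8 0 0.7 -29.9 -24.9;0 -9.2 43.8 -5 0.7 -29.9 -24.9;0 -9.2 43.8 -5 0.7 -29.9 -24.9;0 -9.2 43.8 -5 0.7 -29.9 -24.9;0 -9.2 43.8 -5 0.7 -29.9 -24.9'; cat > look.py <<'E'
from h import *
import sys
np.set_printoptions(precision=4,suppress=True)
F={n:cam(n) for n in('scene','top')}
s=telemetry.get_state();X=np.array(s['eef_pos']);RT=Ro.from_euler('xyz',s['ee_rot']);Rg=Rtool(-15,yaw=-1.329+np.pi/2)
fo=np.array([0,-.020,.0635]); RF=RT*Rg.inv()*Ro.from_euler('z',-1.329+np.pi/2); O=X+RT.apply(fo)
print(X,s['q'],s['width'],'filter in housing mm',1e3*Rh(HY).T@(O-H),(Ro.from_matrix(Rh(HY)).inv()*RF).as_rotvec(degrees=True))
fil=poly([[.04,.007,.0],[-.04,.007,.0],[-.04,.007,.06],[.04,.007,.06]])
tp=lambda P:RF.apply(P)+O
slot=poly([[.042,.00875,0],[-.042,.00875,0],[-.042,-.00875,0],[.042,-.00875,0]])@Rh(HY).T+H
face=poly([[.078,.055,0],[-.06,.055,0],[-.06,-.055,0],[.078,-.055,0]],False)@Rh(HY).T+H
out=[]
for c,(u0,v0,w,h) in (('top',(215,160,90,90)),('scene',(310,75,90,120))):
    W=int(560*w/h) if c=='scene' else 380; k=np.array([W/w,560/h if c=='scene' else 380/h]); 
    im=cv2.resize(F[c]['pixels'][v0:v0+h,u0:u0+w,::-1],(W,int(k[1]*h)),interpolation=3)
    im=np.clip(im.astype(float)*1.8,0,255).astype(np.uint8)
    L=[(slot,(0,255,0)),(face,(0,255,0))]
    if len(sys.argv)>2: L+=[(tp(fil*[1,-1,1]),(0,0,255)),(tp(fil),(255,0,255))]
    for P,col in L:
        for q in proj(F[c],P): cv2.circle(im,tuple(int(z) for z in ((q+.5-[u0,v0])*k)),1,col,-1)
    out.append(cv2.copyMakeBorder(im,0,560-im.shape[0],0,0,0))
cv2.imwrite('pics/'+sys.argv[1],np.hstack(out))
E
python3 look.py l3.png f
```

```text
t: 16.82
eef_pos: [0.4701, 0.1502, 0.2314]
ee_rot: [-2.878, 0.002, -1.775]
force: [0.5, -0.5, -0.8]
width: 0.0097
[0.4698 0.1501 0.2311] [ 0.8892 -0.0905 -0.6582  0.2978 -0.9004  0.3032] 0.009918212634051009 filter in housing mm [ 1.2958  0.3258 61.7679] [ 0.06   -0.061  -0.1191]
```

View pics/l3.png

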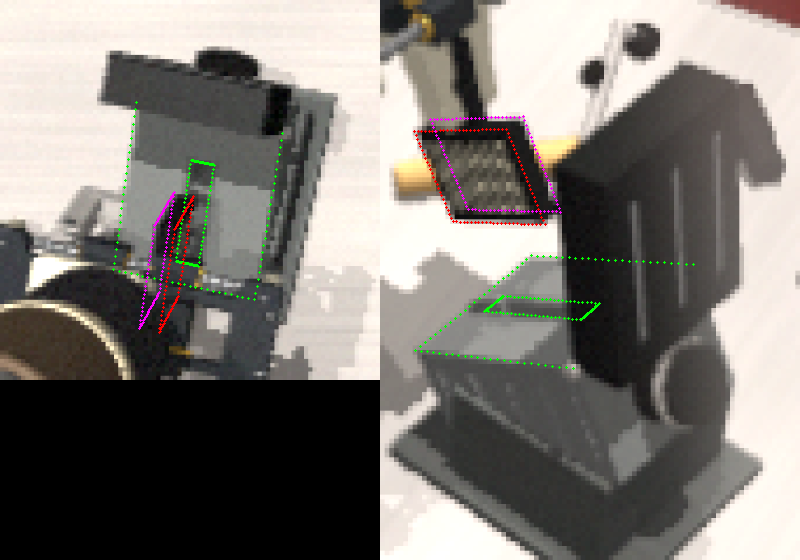

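```bash
python3 -m inch '0 1.1 -0.2 -2.2 0 0 0;0 2.1 -0.4 -3.9 0 0 0;0 2.6 -0.53 -4.83 0 0 0;0 2.6 -0.53 -4.83 0 0 0;0 2.6 -0.53 -4.83 0 0 0'; python3 -m inch '0 0.25 -0.05 -0.43 0 0 0;0 0.5 -0.1 -0.87 0 0 0;0 0.5 -0.1 -0.87 0 0 0';python3 look.py l4.png f
```

```text
t: 17.55
eef_pos: [0.496, 0.1449, 0.1835]
ee_rot: [-2.878, 0.003, -1.775]
force: [-0.2, 0.1, -1.4]
width: 0.0099
t: 17.92
eef_pos: [0.5008, 0.1442, 0.1751]
ee_rot: [-2.878, 0.003, -1.775]
force: [-11.1, 2.8, 7.4]
width: 0.0094
[0.5007 0.1442 0.1751] [ 0.812   0.0124 -0.7129  0.3357 -0.7302  0.3158] 0.00954200647549335 filter in housing mm [ 0.6132  0.8632 -2.3902] [ 0.1287 -0.0972 -0.152 ]
```

View pics/l4.png

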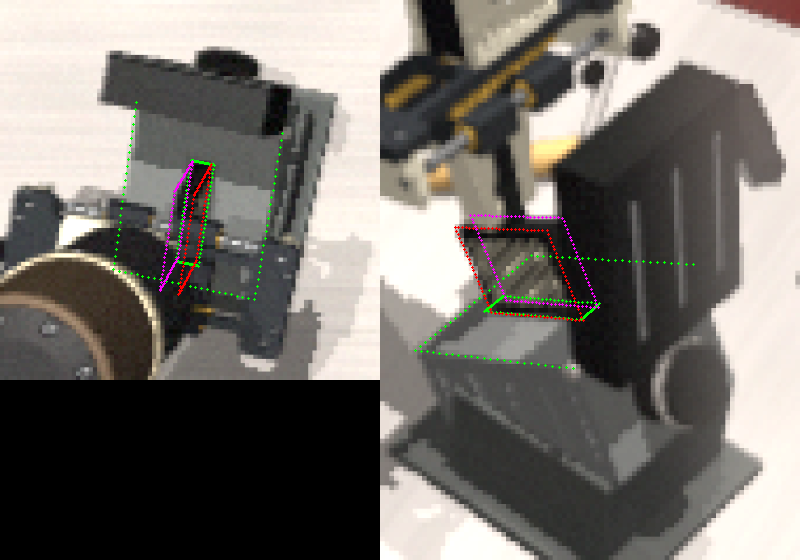

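```bash
python3 -m inch '0 -0.25 0.05 0.2 0 0 0;0 -0.35 0.07 0 0 0 0;0 -0.25 0.05 -0.15 0 0 0;0 0 0 -0.59 0 0 0;0 0 0 -0.59 0 0 0'; python3 - <<'E'
from h import *
s=telemetry.get_state();print(Rh(HY).T@s['force'],1e3*Rh(HY).T@(s['eef_pos']-H),s['moment'])
E
```

```text
t: 18.65
eef_pos: [0.5007, 0.1439, 0.1686]
ee_rot: [-2.879, 0.002, -1.775]
force: [-0.8, -1.5, -1.5]
width: 0.0098
[-1.12498227 -1.60732155 -1.04523399] [-5.61853175  0.39768046 58.42464602] [0.12220304 0.94245151 0.00130831]
```

```bash
cat > st.py <<'E'
from h import *
np.set_printoptions(precision=2,suppress=True)
s=telemetry.get_state();print('F_h',Rh(HY).T@s['force'],'tcp_h mm',1e3*Rh(HY).T@(s['eef_pos']-H),'M',s['moment'],'w',s['width'],'t',s['t'],'q',s['q'])
E
python3 -m inch '0 0.25 -0.05 -0.43 0 0 0;0 0.49 -0.1 -0.87 0 0 0;0 0.74 -0.15 -1.3 0 0 0;0 0.74 -0.15 -1.3 0 0 0'; python3 st.py
```

```text
t: 19.15
eef_pos: [0.5081, 0.1421, 0.1551]
ee_rot: [-2.879, 0.001, -1.776]
force: [0.3, 0.0, -1.3]
width: 0.0095
F_h [-0.4   0.09 -1.31] tcp_h mm [-5.82  0.11 42.93] M [ 0.18  0.95 -0.02] w 0.00954898185452343 t 19.15 q [ 0.79  0.05 -0.74  0.36 -0.67  0.31]
```

```bash
python3 -m inch '0 0.3 -0.06 -0.52 0 0 0;0 0.59 -0.12 -1.04 0 0 0;0 0.88 -0.18 -1.56 0 0 0;0 1.18 -0.24 -2.08 0 0 0;0 1.18 -0.24 -2.08 0 0 0'; python3 st.py
```

```text
t: 19.77
eef_pos: [0.5198, 0.1394, 0.1336]
ee_rot: [-2.88, 0.001, -1.776]
force: [-0.0, -0.5, -0.9]
width: 0.01
F_h [-0.39 -0.46 -0.8 ] tcp_h mm [-6.11 -0.16 18.35] M [0.16 0.98 0.  ] w 0.010003059807196181 t 19.775 q [ 0.76  0.09 -0.75  0.38 -0.61  0.3 ]
```

```bash
python3 -m inch '0 0.25 -0.05 -0.43 0 0 0;0 0.49 -0.1 -0.87 0 0 0;0 0.49 -0.1 -0.87 0 0 0'; python3 st.py; python3 -m inch '0 0.1 -0.02 -0.17 0 0 0;0 0.2 -0.04 -0.34 0 0 0;0 0.2 -0.04 -0.34 0 0 0'; python3 st.py
```

```text
t: 20.15
eef_pos: [0.5247, 0.1382, 0.1245]
ee_rot: [-2.88, 0.0, -1.776]
force: [-1.1, 0.1, -0.6]
width: 0.0097
F_h [-1.29 -0.11  0.03] tcp_h mm [-6.29 -0.35  7.94] M [ 0.18  1.02 -0.02] w 0.009661814744415857 t 20.15 q [ 0.75  0.11 -0.76  0.39 -0.58  0.3 ]
t: 20.52
eef_pos: [0.5273, 0.138, 0.1228]
ee_rot: [-2.878, 0.001, -1.776]
force: [-7.5, -0.7, 14.5]
width: 0.0098
F_h [ 1.02 -2.15 16.19] tcp_h mm [-4.92  0.05  5.17] M [-0.66  2.33 -0.26] w 0.009822155692828273 t 20.525 q [ 0.75  0.12 -0.76  0.4  -0.58  0.3 ]
```

```bash
python3 -m inch '0.4 -0.05 0.01 0.1 0 0 0;0.4 -0.05 0.01 0.1 0 0 0;0.4 -0.05 0.01 0.1 0 0 0;0.4 -0.05 0.01 0.1 0 0 0;0.4 -0.9 0.2 1.8 0 0 0;0.4 -1.96 0.4 3.46 0 0 0;0 -1.96 0.4 3.46 0 0 0;0 -1.96 0.4 3.46 0 0 0;0 -1.96 0.4 3.46 0 0 0;0 -1.96 0.4 3.46 0 0 0' 30; python3 st.py; python3 look.py l5.png
python3 - <<'E'
from h import *
plan(H+Rh(HY)@[-.003,0,.028],Rt=Rtool(15).as_matrix())
E
```

```text
t: 21.78
eef_pos: [0.5077, 0.1417, 0.1568]
ee_rot: [-2.879, 0.0, -1.776]
force: [0.8, -0.1, -0.8]
width: 0.0023
F_h [ 0.27  0.09 -1.07] tcp_h mm [-5.22 -0.29 44.63] M [0.15 0.87 0.01] w 0.0022651377684128303 t 21.775 q [ 0.79  0.04 -0.73  0.35 -0.68  0.31]
[0.5077 0.1418 0.157 ] [ 0.7934  0.0445 -0.7329  0.3547 -0.6796  0.3077] 0.0007159913971807922 filter in housing mm [ -2.1396  -0.2238 -21.7109] [-0.0441 -0.0625 -0.1215]
shift cm [ 1.   -0.19 -1.35] rotvec deg [-0.   0.1  0.1]
```

View pics/l5.png

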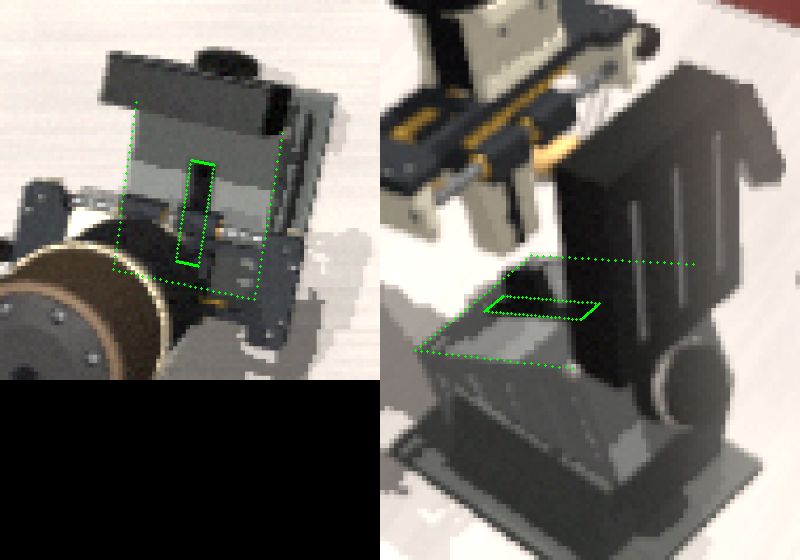

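```bash
python3 -m inch '0 0.5 -0.1 -0.7 0 0 0;0 1 -0.19 -1.35 0 0 0;0 1.1 -0.21 -1.52 0 0 0;0 1.2 -0.23 -1.7 0 0 0;0 1.2 -0.23 -1.7 0 0 0'; python3 st.py
```

```text
t: 22.5
eef_pos: [0.5196, 0.1403, 0.1421]
ee_rot: [-2.877, 0.002, -1.776]
force: [-33.3, 5.9, 35.3]
width: 0.0005
F_h [-11.66  -0.91  47.45] tcp_h mm [-2.2   0.7  25.92] M [ 1.7   9.06 -0.04] w 0.0005190581241702349 t 22.5 q [ 0.77  0.08 -0.74  0.37 -0.63  0.31]
```

```bash
python3 -m inch '0 -0.5 0.1 1 0 0 0;0 -1 0.2 3 0 0 0;0 -2 0.2 8 0 0 0;0 -2 0.2 14 0 0 0;0 -2 0.2 20 0 0 0;0 -2 0.2 23 0 0 0;0 -2 0.2 23 0 0 0'; cat > cov.py <<'E'
from h import *
np.set_printoptions(precision=2,suppress=True)
def tip(th,r,gap,y=0.):
    "TCP in world for vertical tool whose tip corner touches the outer surface at r"
    t=np.radians(th); u=np.array([-np.cos(t),0,np.sin(t)]); n=np.array([np.sin(t),0,np.cos(t)])
    p=H+Rh(HY)@(np.array([.078,y,0])+r*u+(.036+gap)*n)
    a=120-th; fw=np.array([np.cos(HY),np.sin(HY),0])
    return p+fw*(.0095*np.clip((95-a)/10,-1,1))
E
python3 - <<'E'
from cov import *
R=Rtool(0)
for th in (110,90,60,30,0): 
    x=tip(th,.12,0); print(th,x,*ik(x,R,12))
x=tip(110,.12,.04); print(x,*ik(x,R,12),*ik(x+[0,0,.1],R,12)); plan(x,Rt=R.as_matrix())
f=[cam(n) for n in('scene','top')]
for i in range(2):
  P=[pinpoint(n,'cover_edge') for n in('scene','top')]; 
  if all(P): X=tri(f,[p[0]['location'] for p in P]);print(X,[p[0]['p'] for p in P],1e3*Rh(HY).T@(X[0]-H))
E
```

```text
t: 23.38
eef_pos: [0.5006, 0.1428, 0.3746]
ee_rot: [-2.874, 0.006, -1.776]
force: [0.4, 1.3, -0.0]
width: 0.0005
110 [0.62 0.12 0.28] [ 0.49  0.26  0.01  0.   -1.31  0.87]
90 [0.58 0.13 0.28] [ 0.54  0.2  -0.08 -0.   -1.29  0.82]
60 [0.53 0.14 0.25] [ 0.62  0.13 -0.24 -0.   -1.2   0.75]
30 [0.49 0.15 0.2 ] [ 0.68  0.11 -0.39 -0.   -1.07  0.69]
0 [0.47 0.15 0.13] [ 0.71  0.15 -0.51 -0.   -0.91  0.66]
[0.66 0.11 0.29] [ 0.45  0.32  0.11  0.   -1.35  0.91] [ 0.45  0.3   0.3   0.   -1.56  0.91]
shift cm [16.18 -3.27 -8.34] rotvec deg [ 2.8 15.1  0.1]
(array([0.6 , 0.13, 0.29]), [np.float64(8.211109848944107), np.float64(8.211109848944261)]) [0.75, 0.74] [146.95   2.6  114.26]
(array([0.6 , 0.13, 0.29]), [np.float64(8.211109848944107), np.float64(8.211109848944261)]) [0.75, 0.74] [146.95   2.6  114.26]
```

```bash
python3 -m inch '0 5 -1 1 1.4 7.5 0;0 11 -2 1 2.8 15.1 0;0 16.2 -3.3 1 2.8 15.1 0;0 16.2 -3.3 1 2.8 15.1 0;0 16.2 -3.3 -5 2.8 15.1 0;0 16.2 -3.3 -9 2.8 15.1 0;0 16.2 -3.3 -9 2.8 15.1 0'; python3 - <<'E'
from cov import *
s=telemetry.get_state();print(s['eef_pos'],s['force'])
for th in (115,110,105,100,90,80,70,60,50,40,30,20,10,0):
    print(th,(tip(th,.115,-.002)-s['eef_pos'])*100)
E
```

```text
t: 24.55
eef_pos: [0.6591, 0.1086, 0.2776]
ee_rot: [3.131, -0.009, -1.775]
force: [0.3, 0.1, 0.9]
width: 0.0003
[0.66 0.11 0.28] [0.35 0.15 0.85]
115 [-2.62  0.77 -0.02]
110 [-3.63  0.97  0.14]
105 [-4.66  1.18  0.21]
100 [-5.68  1.39  0.19]
90 [-7.71  1.81 -0.12]
80 [-9.65  2.21 -0.78]
70 [-11.45   2.58  -1.78]
60 [-13.05   2.91  -3.08]
50 [-14.4    3.19  -4.65]
40 [-15.47   3.41  -6.43]
30 [-16.69   3.66  -8.38]
20 [-18.03   3.94 -10.42]
10 [-18.54   4.04 -12.51]
0 [-18.24   3.98 -14.58]
```

```bash
python3 -m inch '0 -2.6 0.8 0 0 0 0;0 -3.6 1 0.1 0 0 0;0 -4.7 1.2 0.2 0 0 0;0 -5.7 1.4 0.2 0 0 0;0 -6.7 1.6 0.1 0 0 0;0 -7.7 1.8 -0.1 0 0 0;0 -8.7 2 -0.4 0 0 0;0 -9.7 2.2 -0.8 0 0 0;0 -10.6 2.4 -1.3 0 0 0;0 -11.5 2.6 -1.8 0 0 0;0 -11.5 2.6 -1.8 0 0 0'; python3 st.py;  python3 look.py l6.png
```

```text
t: 25.92
eef_pos: [0.5429, 0.1346, 0.2588]
ee_rot: [3.13, -0.009, -1.774]
force: [0.2, -0.2, 0.0]
width: 0.0004
F_h [ 0.23 -0.14 -0.11] tcp_h mm [ 76.89  -0.13 114.96] M [-0.06 -0.1   0.  ] w 0.00042398627873097477 t 25.925 q [ 0.59  0.16 -0.18 -0.   -1.24  0.78]
[0.5437 0.1346 0.2592] [ 0.5911  0.1591 -0.1826 -0.0016 -1.2436  0.7764] 0.0005931019462848224 filter in housing mm [62.6332 -0.5575 50.0533] [-0.5103 15.6434  0.1615]
```

View pics/l6.png

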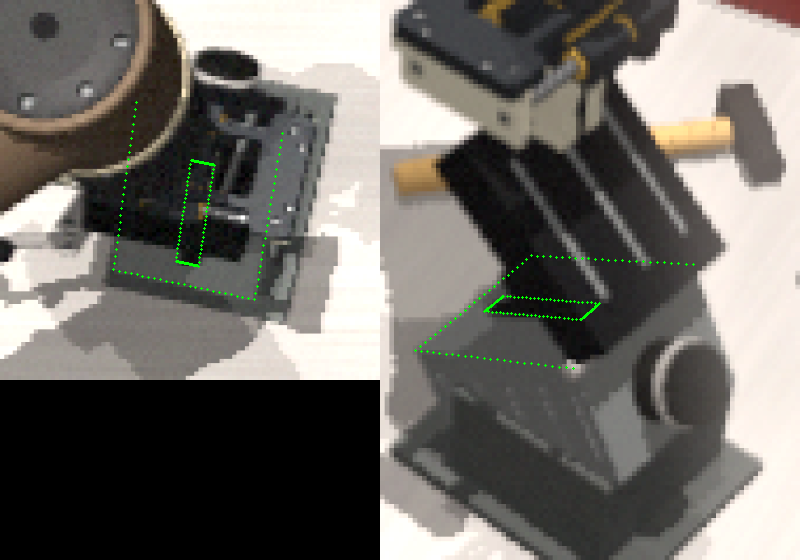

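```bash
python3 -m inch '0 -0.8 0.15 -0.6 0 0 0;0 -1.5 0.3 -1.3 0 0 0;0 -2.2 0.45 -2.1 0 0 0;0 -2.9 0.6 -2.9 0 0 0;0 -4 0.8 -4.6 0 0 0;0 -5.2 1.1 -6.6 0 0 0;0 -5.9 1.2 -7.6 0 0 0;0 -6.5 1.3 -8.6 0 0 0;0 -6.8 1.4 -9.7 0 0 0;0 -7 1.4 -10.7 0 0 0;0 -7 1.4 -10.7 0 0 0'; python3 st.py
```

```text
t: 27.4
eef_pos: [0.4732, 0.1483, 0.1512]
ee_rot: [3.129, -0.011, -1.775]
force: [-0.1, -0.2, 0.3]
width: 0.0008
F_h [ 0.1  -0.24  0.32] tcp_h mm [-38.4   -0.79  57.32] M [-0.   -0.09 -0.03] w 0.0007641124140635729 t 27.4 q [ 0.7   0.14 -0.47 -0.   -0.98  0.67]
```

```bash
python3 -m inch '0 0.1 0 -0.7 0 0 0;0 0.2 0 -1.4 0 0 0;0 0.3 -0.05 -1.9 0 0 0;0 0.3 -0.05 -1.9 0 0 0'; python3 st.py;python3 -m inch '0 0.1 0 -0.2 0 0 0;0 0.15 0 -0.4 0 0 0;0 0.15 0 -0.4 0 0 0'; python3 st.py
```

```text
t: 27.9
eef_pos: [0.4764, 0.148, 0.1323]
ee_rot: [3.129, -0.01, -1.775]
force: [-1.2, 1.8, 3.9]
width: 0.0007
F_h [0.63 1.47 4.14] tcp_h mm [-45.1   -0.44  39.29] M [ 0.42  0.67 -0.01] w 0.0006868142455688671 t 27.9 q [ 0.69  0.17 -0.49 -0.   -0.93  0.68]
t: 28.28
eef_pos: [0.4771, 0.148, 0.131]
ee_rot: [3.129, -0.01, -1.774]
force: [-19.2, 1.3, 33.3]
width: 0.0006
F_h [ 0.08 -2.6  38.35] tcp_h mm [-45.15  -0.32  37.83] M [ 0.36  6.88 -0.08] w 0.0006455707089113149 t 28.275 q [ 0.69  0.17 -0.49 -0.   -0.93  0.68]
```

```bash
python3 -m inch '0 -0.3 0 1.5 0 0 0;0 -1 0 5 0 0 0;0 -2 0 11 0 0 0;0 -2 0 17 0 0 0;0 -2 0 20 0 0 0'; cat > clamp.py <<'E'
from h import *
np.set_printoptions(precision=2,suppress=True)
def knob(psi):
    a=psi+np.arctan2(20,90); r=np.hypot(90,20)/1e3
    return H+Rh(HY)@[-.015,.082-r*np.cos(a),.05+r*np.sin(a)]
def Rk(beta,sg): return Rtool(beta)*Ro.from_euler('z',sg*90,degrees=True)
E
python3 - <<'E'
from clamp import *
F={n:cam(n) for n in('scene','top')}
for c in F:
    print(c,[(q['location'],round(q['p'],2)) for q in pinpoint(c,'clamp_knob')[:3]],[(q['bbox'],round(q['p'],2)) for q in regions_of(c,'clamp')[:2]])
for psi in (2.2,2.3,2.4,2.5,2.6): print(psi,knob(psi),1e3*Rh(HY).T@(knob(psi)-H),*[proj(F[c],knob(psi))[0] for c in F])
a=F['scene']['pixels'][70:110,335:395,::-1];b=F['top']['pixels'][195:235,185:245,::-1]
cv2.imwrite('pics/k.png',np.clip(1.5*np.vstack([cv2.resize(x,(480,320),interpolation=2) for x in (a,b)]).astype(float)[:600],0,255).astype(np.uint8))
for be in (0,10,15,20):
    for sg in (1,-1):
        R=Rk(be,sg); q=None; out=[]
        for psi in (2.45,1.9,1.3,.7,0):
            S=ik(knob(psi)+R.apply([0,0,.017]),R,8,first=q); q=S[0] if S else None; out.append(None if q is None else np.round(q,2).tolist())
        print(be,sg,out)
E
```

```text
t: 28.9
eef_pos: [0.4578, 0.1483, 0.3345]
ee_rot: [3.132, -0.007, -1.774]
force: [1.0, -0.3, -1.3]
width: 0.0002
scene [([362.8, 81.0], 0.65)] [([353.8, 79.2, 367.3, 110.4], 0.58), ([400.7, 100.9, 430.1, 147.1], 0.47)]
top [] []
2.2 [0.5  0.3  0.21] [-15.   151.14 110.99] [360.6  78.8] [202.02 218.49]
2.3 [0.5 0.3 0.2] [-15.   156.88 103.79] [362.67  80.2 ] [200.95 217.11]
2.4 [0.51 0.31 0.2 ] [-15.   161.87  96.04] [364.62  81.87] [200.19 215.73]
2.5 [0.51 0.31 0.19] [-15.   166.07  87.84] [366.42  83.79] [199.75 214.36]
2.6 [0.52 0.31 0.18] [-15.   169.43  79.26] [368.08  85.96] [199.63 213.02]
0 1 [[0.87, 0.27, -0.24, -0.0, -1.06, -1.08], [0.87, 0.18, -0.27, -0.0, -1.11, -1.08], [0.83, 0.11, -0.34, -0.0, -1.13, -1.04], [0.76, 0.08, -0.4, -0.0, -1.08, -0.96], [0.67, 0.14, -0.46, -0.0, -0.98, -0.87]]
0 -1 [[0.87, 0.27, -0.24, -0.0, -1.06, 2.07], [0.87, 0.18, -0.27, -0.0, -1.11, 2.07], [0.83, 0.11, -0.34, -0.0, -1.13, 2.11], [0.76, 0.08, -0.4, -0.0, -1.08, 2.18], [0.67, 0.14, -0.46, -0.0, -0.98, 2.27]]
10 1 [[0.97, 0.2, -0.43, 0.21, -0.89, -1.3], [0.98, 0.11, -0.45, 0.2, -0.95, -1.29
[... 468 characters left out ...]
0.04, -0.69, 0.32, -0.84, -1.34], [0.82, 0.01, -0.77, 0.36, -0.68, -1.29]]
15 -1 [[1.01, 0.17, -0.53, 0.34, -0.81, 1.7], [1.03, 0.08, -0.55, 0.32, -0.88, 1.71], [1.0, -0.01, -0.61, 0.32, -0.89, 1.75], [0.93, -0.04, -0.69, 0.32, -0.84, 1.81], [0.82, 0.01, -0.77, 0.36, -0.68, 1.86]]
20 1 [[1.04, 0.15, -0.63, 0.5, -0.74, -1.61], [1.07, 0.06, -0.65, 0.47, -0.81, -1.58], [1.05, -0.03, -0.71, 0.45, -0.83, -1.55], [0.97, -0.07, -0.79, 0.47, -0.77, -1.5], [0.84, -0.02, -0.89, 0.55, -0.6, -1.49]]
20 -1 [[1.04, 0.15, -0.63, 0.5, -0.74, 1.53], [1.07, 0.06, -0.65, 0.47, -0.81, 1.56], [1.05, -0.03, -0.71, 0.45, -0.83, 1.59], [0.97, -0.07, -0.79, 0.47, -0.77, 1.64], [0.84, -0.02, -0.89, 0.55, -0.6, 1.65]]
```

View pics/k.png

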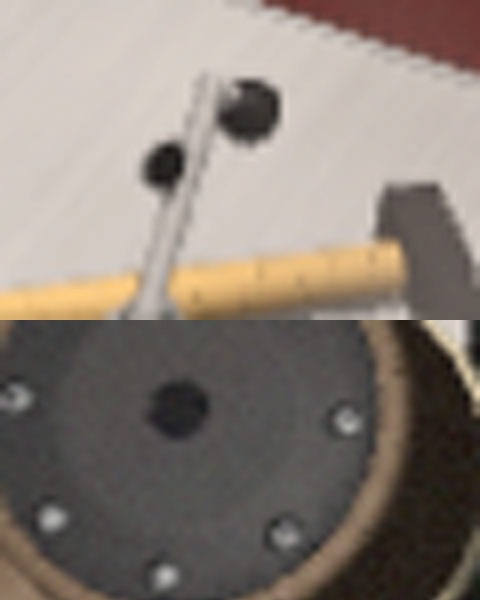

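```bash
python3 - <<'E'
from clamp import *
R=Rk(15,-1)
plan(knob(2.46)+R.apply([0,0,.017-.08]),Rt=R.as_matrix())
print(knob(2.46),R.apply([0,0,1]))
E
```

```text
shift cm [ 3.72 16.51 -7.66] rotvec deg [-12.8  -9.5  89.6]
[0.51 0.31 0.19] [ 0.25 -0.05 -0.97]
```

```bash
python3 -m inch '0.7 0.4 2 0 -1.4 -1 10;0.7 0.8 4 0 -2.8 -2.1 20;0.7 1.2 6 0 -4.3 -3.2 30;0.7 1.6 8 0 -5.7 -4.2 40;0.7 2 10 0 -7.1 -5.3 50;0.7 2.4 12 0 -8.5 -6.3 60;0.7 2.9 14 0 -10 -7.4 70;0.7 3.3 15 -2 -11.4 -8.4 80;0.7 3.7 16.5 -4 -12.8 -9.5 89.6;0.7 3.7 16.5 -7 -12.8 -9.5 89.6;0.7 3.7 16.5 -7.7 -12.8 -9.5 89.6;0.7 3.7 16.5 -7.7 -12.8 -9.5 89.6' 10; python3 st.py; python3 - <<'E'
from clamp import *
R=Rk(15,-1)
plan(knob(2.46)+R.apply([0,0,.017]),Rt=R.as_matrix())
F={n:cam(n) for n in('scene','top')}
s=telemetry.get_state();X=s['eef_pos'];RT=Ro.from_euler('xyz',s['ee_rot'])
u0,v0,w,h=325,45,80,80
im=np.clip(1.5*cv2.resize(F['scene']['pixels'][v0:v0+h,u0:u0+w,::-1],(560,560),interpolation=3).astype(float),0,255).astype(np.uint8)
for p,c in ((X,(0,255,0)),(knob(2.46),(0,0,255)),(X+RT.apply([0,0,.063]),(255,0,255))):
    q=(proj(F['scene'],p)[0]+.5-[u0,v0])*7; cv2.circle(im,tuple(int(z) for z in q),3,c,-1)
cv2.imwrite('pics/k2.png',im)
E
```

```text
t: 30.7
eef_pos: [0.4937, 0.3125, 0.2523]
ee_rot: [3.14, -0.262, -0.203]
force: [0.6, 0.0, 0.3]
width: 0.0615
F_h [ 0.64  0.16 -0.05] tcp_h mm [  0.85 164.13 151.35] M [ 0.12  0.67 -0.05] w 0.06146337110002164 t 30.7 q [ 1.06  0.09 -0.43  0.3  -0.99  1.72]
shift cm [ 2.04 -0.38 -7.65] rotvec deg [ 0.1 -0.   0. ]
```

View pics/k2.png

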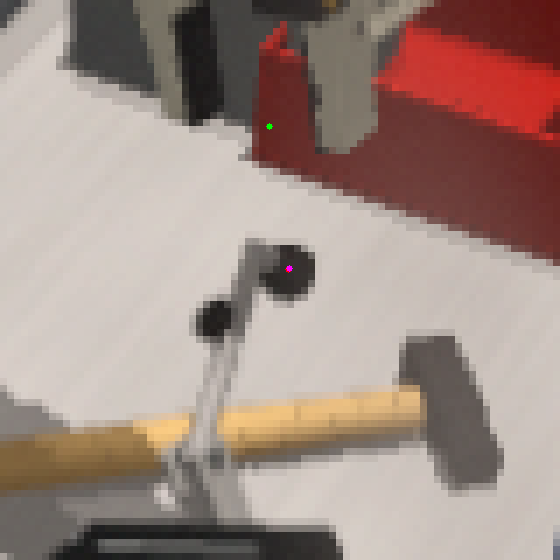

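```bash
python3 -m inch '0.7 0.8 -0.15 -3 0 0 0;0.7 1.4 -0.3 -5.5 0 0 0;0.7 2 -0.4 -7.3 0 0 0;0.7 2 -0.4 -7.6 0 0 0;0 2 -0.4 -7.6 0 0 0;0 2 -0.4 -7.6 0 0 0;0 2 -0.4 -7.6 0 0 0;0 2 -0.4 -7.6 0 0 0;0 2 -0.4 -7.6 0 0 0;0 2 -0.4 -7.6 0 0 0' 12; python3 st.py; python3 - <<'E'
from clamp import *
s=telemetry.get_state();R=Ro.from_euler('xyz',s['ee_rot'])
g=Rh(HY).T@(s['eef_pos']-R.apply([0,0,.017])-H)*1e3; print('grasp pt h',g,'knob',1e3*Rh(HY).T@(knob(2.46)-H))
for psi in (2.3,2.15,2,1.8,1.6,1.4,1.2,1,.8,.6,.4,.2,.1,0,-.03): print(psi,(knob(psi)-knob(2.46))*100)
E
```

```text
t: 32.05
eef_pos: [0.5122, 0.3103, 0.1763]
ee_rot: [-3.14, -0.26, -0.203]
force: [-12.7, 8.0, -3.4]
width: 0.0225
F_h [-13.87   5.26   4.12] tcp_h mm [-21.1  165.71  76.24] M [2.95 5.59 0.42] w 0.022540427084836213 t 32.05 q [ 1.02  0.17 -0.53  0.34 -0.81  1.7 ]
grasp pt h [-16.66 165.68  92.65] knob [-15.   164.49  91.17]
2.3 [-0.77 -0.62  1.09]
2.15 [-1.47 -1.38  2.01]
2 [-2.13 -2.3   2.8 ]
1.8 [-2.91 -3.75  3.63]
1.6 [-3.57 -5.38  4.17]
1.4 [-4.07 -7.13  4.41]
1.2 [-4.39 -8.94  4.33]
1 [ -4.53 -10.74   3.93]
0.8 [ -4.47 -12.44   3.23]
0.6 [ -4.21 -13.99   2.26]
0.4 [ -3.78 -15.31   1.06]
0.2 [ -3.18 -16.37  -0.32]
0.1 [ -2.83 -16.78  -1.06]
0 [ -2.44 -17.11  -1.83]
-0.03 [ -2.32 -17.19  -2.07]
```

```bash
python3 -m inch '0 -0.9 -0.6 1 0 0 0;0 -1.6 -1.36 1.95 0 0 0;0 -2.2 -2.3 2.75 0 0 0;0 -3 -3.75 3.6 0 0 0;0 -3.7 -5.4 4.1 0 0 0;0 -4.2 -7.1 4.35 0 0 0;0 -4.2 -7.1 4.35 0 0 0'; python3 st.py
```

```text
t: 32.92
eef_pos: [0.4699, 0.2377, 0.221]
ee_rot: [-3.139, -0.26, -0.204]
force: [-4.5, 0.5, 10.4]
width: 0.0229
F_h [ 1.29 -0.38 11.21] tcp_h mm [-21.92  86.14 128.3 ] M [ 0.1   1.26 -0.01] w 0.02294438775818081 t 32.925 q [ 1.01  0.   -0.6   0.31 -0.9   1.74]
```

```bash
python3 -m inch '0 -0.35 -1.8 0 0 0 0;0 -0.5 -3.6 -0.4 0 0 0;0 -0.45 -5.3 -1.1 0 0 0;0 -0.2 -6.85 -2.1 0 0 0;0 0.25 -8.2 -3.3 0 0 0;0 0.55 -8.75 -4 0 0 0;0 0.85 -9.25 -4.7 0 0 0;0 0.85 -9.25 -4.7 0 0 0'; python3 st.py
```

```text
t: 33.92
eef_pos: [0.4782, 0.1437, 0.173]
ee_rot: [3.142, -0.259, -0.205]
force: [1.7, -6.2, 1.9]
width: 0.0229
F_h [ 3.5  -5.72  0.14] tcp_h mm [-22.51  -4.32  73.25] M [-1.95  0.02 -0.53] w 0.02293174787083682 t 33.925 q [ 0.85 -0.02 -0.75  0.34 -0.74  1.84]
```

```bash
python3 -m inch '0 0.35 -0.3 -0.74 0 0 0;0 0.74 -0.65 -1.5 0 0 0;0 0.74 -0.65 -1.5 0 0 0'; python3 st.py; python3 -m inch '0 0.1 -0.05 -0.15 0 0 0;0 0.15 -0.05 -0.3 0 0 0;0 0.15 -0.05 -0.3 0 0 0'; python3 st.py
```

```text
t: 34.3
eef_pos: [0.4858, 0.1367, 0.1573]
ee_rot: [3.14, -0.259, -0.205]
force: [4.0, -3.7, 0.8]
width: 0.0229
F_h [ 4.42 -2.79 -1.62] tcp_h mm [-22.67  -9.63  55.18] M [-1.27 -0.58 -0.33] w 0.022891306443384524 t 34.3 q [ 0.82  0.01 -0.77  0.35 -0.69  1.85]
t: 34.67
eef_pos: [0.487, 0.1363, 0.1543]
ee_rot: [3.14, -0.259, -0.205]
force: [-8.3, -0.6, 9.6]
width: 0.0228
F_h [-2.17 -2.26 12.35] tcp_h mm [-23.1   -9.82  51.96] M [-0.44  2.58 -0.16] w 0.022806553889358094 t 34.675 q [ 0.82  0.01 -0.77  0.36 -0.68  1.85]
```

```bash
python3 -m inch '0 0.07 -0.01 -0.13 0 0 0;0 0.07 -0.01 -0.13 0 0 0'; python3 st.py; python3 -m inch '0.6 0 0 0 0 0 0;0.6 0 0 0 0 0 0;0.6 0 0 0 0 0 0;0.6 0 0 0 0 0 0;0.6 0 0 0 0 0 0;0.6 -0.8 0.15 3 0 0 0;0.6 -1.7 0.35 6.5 0 0 0;0 -1.7 0.35 6.5 0 0 0;0 -1.7 0.35 6.5 0 0 0;0 -1.7 0.35 6.5 0 0 0;0 -1.7 0.35 6.5 0 0 0'; python3 st.py; python3 - <<'E'
from clamp import *
plan(H+Rh(HY)@[-.015,-.008,.084],Rt=Rk(15,-1).as_matrix())
E
```

```text
t: 34.92
eef_pos: [0.4873, 0.1363, 0.1531]
ee_rot: [3.141, -0.258, -0.205]
force: [-9.3, -1.9, 11.6]
width: 0.0229
F_h [-1.72 -3.73 14.4 ] tcp_h mm [-23.38  -9.74  50.76] M [-0.35  3.06 -0.22] w 0.022883964298587696 t 34.925 q [ 0.82  0.01 -0.77  0.36 -0.68  1.85]
t: 36.3
eef_pos: [0.4702, 0.1394, 0.2172]
ee_rot: [3.139, -0.258, -0.205]
force: [-0.6, 1.1, 0.7]
width: 0.0178
F_h [-0.3   0.94  1.  ] tcp_h mm [ -6.41 -10.13 115.06] M [ 0.08  0.71 -0.07] w 0.01775395920887907 t 36.3 q [ 0.87 -0.08 -0.68  0.3  -0.87  1.89]
shift cm [ 0.84  0.05 -3.12] rotvec deg [ 0.1 -0.3  0.1]
```

```bash
python3 -m inch '0 0.3 0 -1.2 0 0 0;0 0.7 0.03 -2.4 0 0 0;0 0.84 0.05 -3.1 0 0 0;0 0.9 0.04 -3.25 0 0 0;0 0.9 0.04 -3.25 0 0 0'; python3 st.py; python3 -m inch '0 0.1 -0.02 -0.17 0 0 0;0 0.1 -0.02 -0.17 0 0 0';  python3 st.py
```

```text
t: 36.92
eef_pos: [0.4793, 0.1398, 0.1847]
ee_rot: [3.139, -0.258, -0.205]
force: [-0.5, 1.4, 0.4]
width: 0.0004
F_h [-0.46  1.31  0.67] tcp_h mm [-15.01  -7.92  82.49] M [ 0.08  0.75 -0.02] w 0.0004348044515734618 t 36.925 q [ 0.85 -0.03 -0.73  0.32 -0.78  1.87]
t: 37.17
eef_pos: [0.4804, 0.1397, 0.1832]
ee_rot: [3.139, -0.258, -0.205]
force: [0.5, 0.4, -0.3]
width: 0.0005
F_h [ 0.24  0.46 -0.43] tcp_h mm [-14.84  -7.81  80.62] M [ 0.08  0.73 -0.03] w 0.0005448197459935574 t 37.175 q [ 0.84 -0.03 -0.73  0.32 -0.77  1.87]
```

```bash
python3 -m inch '0 0.1 -0.02 -0.17 0 0 0;0 0.1 -0.02 -0.17 0 0 0';  python3 st.py; python3 -m inch '0 0.07 -0.01 -0.13 0 0 0;0 0.07 -0.01 -0.13 0 0 0';  python3 st.py
```

```text
t: 37.42
eef_pos: [0.4811, 0.1395, 0.1824]
ee_rot: [3.14, -0.258, -0.205]
force: [-13.4, 1.9, 13.3]
width: 0.0004
F_h [-5.06 -0.84 18.23] tcp_h mm [-14.63  -7.86  79.53] M [ 0.27  4.39 -0.13] w 0.00036675837721416725 t 37.425 q [ 0.84 -0.03 -0.73  0.33 -0.77  1.87]
t: 37.67
eef_pos: [0.4813, 0.1394, 0.1822]
ee_rot: [3.141, -0.258, -0.206]
force: [-17.3, 2.2, 17.4]
width: 0.0005
F_h [-6.36 -1.3  23.72] tcp_h mm [-14.51  -7.89  79.3 ] M [ 0.42  5.61 -0.12] w 0.0005052463508094008 t 37.675 q [ 0.84 -0.03 -0.73  0.33 -0.77  1.87]
```

```bash
python3 -m inch '0 -0.5 0.1 2 0 0 0;0 -1.5 0.2 7 0 0 0;0 -2 0.2 13 0 0 0;0 -3 0 17 0 0 0;0 -3 -6 17 0 0 0;0 -3 -12 17 0 0 0;0 -3 -18 17 0 0 0;0 -3 -24 17 0 0 0;0 -3 -30 17 0 0 0;0 -3 -30 17 0 0 0'; python3 - <<'E'
from clamp import *
F={n:cam(n) for n in('scene','top')}
hp=lambda v:H+Rh(HY)@(np.array(v)/1e3)
for k,X in (('clamp_knob',hp([-15,-8,70])),('cover_edge',hp([-58,0,36])),('blank',None),('spanner',None),('socket',None),('spray',None),('jar',None),('mallet',None),('bearing',None),('filter',None)):
    P=[pinpoint(c,k) for c in F]
    print(k,[p[0]['location'].round(1).tolist() if hasattr(p[0]['location'],'round') else p[0]['location'] for p in P if p],[round(p[0]['p'],2) for p in P if p], *( [proj(F[c],X)[0] for c in F] if X is not None else []))
    if all(P): x,r=tri(list(F.values()),[p[0]['location'] for p in P]); print('   ',x,np.array(r), 1e3*Rh(HY).T@(x-H))
print(telemetry.get_state()['t'],telemetry.get_state()['force'])
# edges of cover outline: fit shut cap around predicted pose
cap=poly([hp(v) for v in ([78,55,36],[-58,55,36],[-58,-55,36],[78,-55,36])])
x,m=fit([(F['top'],cap),(F['scene'],cap)],[0,0,0],lambda v:(np.eye(3),v),step=[.006]*3);print('cover top offset mm',Rh(HY).T@x*1e3)
E
```

```text
t: 38.92
eef_pos: [0.4501, -0.1653, 0.3522]
ee_rot: [3.14, -0.258, -0.215]
force: [-0.4, 0.9, -0.5]
width: 0.0003
clamp_knob [[330.4, 119.5], [257.5, 223.8]] [0.55, 0.58] [329.34 119.82] [257.62 223.98]
    [0.49 0.14 0.17] [1.17 1.17] [-13.58  -6.74  70.04]
cover_edge [[326.3, 127.1], [254.9, 228.9]] [0.93, 0.72] [325.66 128.56] [255.68 231.19]
    [0.47 0.15 0.13] [2.32 2.32] [-49.89   1.03  40.98]
blank [[282.2, 256.4], [366.2, 208.0]] [0.86, 0.61]
    [ 0.55 -0.21  0.02] [4.06 4.06] [  27.6  -336.89 -128.38]
spanner [] []
socket [[296.3, 157.6], [273.8, 255.1]] [0.47, 0.53]
    [0.39 0.1  0.01] [2.07 2.07] [-169.36  -63.08  -33.05]
spray [[330.6, 313.7], [386.4, 160.8]] [0.76, 0.89]
    [ 0.72 -0.28  0.01] [2.47 2.47] [ 178.93 -369.5  -230.62]
jar [[411.5, 133.7], [200.1, 174.6]] [0.57, 0.88]
    [0.67 0.36 0.02] [0.7 0.7] [  24.7   241.99 -125.11]
mallet [[355.1, 109.7], [190.2, 242.9]] [0.96, 0.91]
    [ 0.44  0.39 -0.  ] [6.16 6.16] [-185.32  230.22  -34.04]
bearing [[386.1, 246.4], [320.5, 148.0]] [0.67, 0.64]
    [ 0.76 -0.05  0.02] [0.18 0.18] [ 176.09 -138.98 -221.96]
filter [] []
40.025 [ 0.75 -0.43  0.68]
cover top offset mm [ 9.85 -4.78  3.08]
```

```bash
python3 -c "
from station import arm; print(arm.job_done())"
```

```text
the job is handed in; nothing more can be done
None
```

I fitted the filter in the slot with its tab outwards, closed the cover, and swung the clamp lever down across it. The job was handed in at about 40 s. My checks agree that all three are home, apart from the edge fit noted below.

My first grip left the arm at a joint limit partway to the slot. I put the filter back in its bay, re-gripped it 15° off its axis, and then inserted it.

**Last checks**
- **Filter:** pressed on the tab, it stopped dead with the tab top about 26 mm above the face, as it should when home. That press briefly reached about 47 N, through the fingertips only.
- **Cover:** pressed at its free edge, it stopped hard under about 38 N.
- **Clamp:** the networks placed the knob at (-14, -7, 70) mm in the housing's frame, against a nominal (-15, -8, 70). Pressed from above, it met a hard stop about 2.5 mm lower than nominal, which is within my error for the housing's position.
- **Other things:** the blanking plate, socket, spray can, jar, mallet and bearing were re-found within about 2 cm of where they started, which is the networks' scatter.

**Disagreed or not checked**
- The network put the cover's edge about 8 mm along the slope and 5 mm out from nominal, and a quick edge fit of the cover was also off, by up to about 10 mm. I relied on the contact stop, and on the knob being in place above the cover.
- The networks did not find the spanner in the last pictures, and I did not look for the driver again. The arm touched neither.
- I had used all 12 picture views, so the finished state was checked only by these numbers.

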